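# Hang the marver paddle on its peg

## Task

The graphite paddle stands in the guarded cooling stand, where only the flat faces of its handle can be taken, with the fingers over the eye. Stand it in the slot of the dark bench block, right down on the slot's bottom, and let go; then take it again so that the eye is free (by the eye's narrow edges) and hang it by the eye on the peg of the tool post, past the red knob, hanging straight down and still. Do not shift or tip the two rod jars or the bottle.

Things in the scene. Friction and masses are not known exactly. Their poses are not given: they have to be found in the camera images.
- paddle: Paddle, about 0.22 kg, upright in the cooling stand at the start. Origin: centre of its lower end; z up the handle, x normal to its flat faces, y across; symmetric. z 0-70 mm: black graphite pad 56 wide (y), 20 thick (x). 70-140: pale wooden handle 20 wide, 10 thick. 140-186: wooden eye plate 46 wide, 10 thick, flush with the handle, with a round 28 mm through hole along x
- eye (a point): Centre of the paddle's hole, 163 mm above its lower end and 23 mm below its upper end; axes as the paddle's
- cooling_stand: Fixed aluminium block 90 (x) by 100 (y) by 40 mm high, origin at its underside's centre. Slot 25 (x) by 62 (y) mm, floor 10 mm above the underside, holds the paddle's pad (axes parallel). Two steel guards, 24 mm wide (x), 4 thick, at y = -36 and +36 mm, rise to 187 mm and cover the paddle's edges; open towards -x and +x. Lift the paddle over 30 mm, then take it out along x
- bench_block: Fixed dark graphite block 85 (x) by 110 (y) by 50 mm high, origin at its underside's centre. Its upright slot, 26 (x) by 62 (y) mm, takes the paddle's pad (paddle x along block x, either way round); 7 mm sloped lead-in at the mouth (40 by 76 mm). Packing of unknown thickness lies in it: the slot's bottom is 5 to 17 mm above the block's underside, to be felt for
- slot_mouth (a point): Centre of the slot's mouth, at the block's top, 50 mm above its underside; axes as the block's
- tool_post: Fixed wooden post. Origin on its underside below the peg. Foot plate 12 mm thick, x -40 to +90 mm, 110 wide (y). Upright 22 mm square at x 45 to 67 mm, 228 mm high. It carries a level brass peg, 10 mm diameter, pointing to -x, axis 210 mm above the underside, from x = +45 mm (upright) to a red end knob 16 mm in diameter, x -37 to -45 mm
- peg_mid (a point): Point on the peg's axis midway between upright and knob (41 mm from each); x runs along the peg towards the upright, z up
- jar_yellow: Bystander: green glass jar with yellow glass rods, 68 mm in diameter, 150 mm high over the rods; origin at the centre of its underside
- jar_teal: Bystander: green glass jar with teal glass rods, 68 mm in diameter, 150 mm high over the rods; origin at the centre of its underside
- water_bottle: Bystander: clear bottle with a blue band, 62 mm in diameter, 170 mm high; origin at the centre of its underside
There are look-alikes about, which are no part of the job. Several things look just like the bench_block: the one meant starts farthest to the robot's left.

How it is judged:
By the outcome, as a careful person would: the job done as asked, in the order asked, and still so for the second after the job is handed in, with the robot touching nothing.
It also fails if it takes over 64 s, if anything falls off the work surface, if the arm or the gripper's body presses on something with over 40 N, if the wrist force passes 120 N, or if a joint passes its speed limit or range.

## Robot

A 6-joint arm with a two-finger parallel gripper is mounted at the origin on the work surface. World frame = base frame: x ahead of the robot, y to its left, z up, the work surface at z = 0. Lengths are in m, angles in rad, forces in N, time in s.
With the tool pointing down it reaches from about 0.3 to 0.85 m from the base axis. Payload 4.2 kg.
Tool frame: the origin (TCP) lies on the centre line of the jaws, within the pads' length; the fingertips stand 25 mm ahead of it and the grasp point (between the pads) lies 6 mm ahead of it (r.tips_ahead is the distance from the TCP to the fingertips, in m); z points along the fingers, y is the line along which they close (so a half turn about z gives the same grasp; the last joint's range is limited). The gripper opens to 91 mm and grips with 3 to 60 N. Pads are 32 mm wide; open, the fingers measure 118 mm over their backs; the gripper's body (76 mm by 178 mm) begins 60 mm behind the grasp point.
Start: joints at [-0.02, 0.32, 1.565, -0, 1.257, -0.02], TCP at [0.575, 0, 0.239] pointing down, gripper open.
Joint ranges: [-3.11, 3.11], [-0.84, 2.01], [0.21, 2.61], [-1.34, 4.49], [0.05, 2.63], [-2.56, 2.56]. Speed limits (rad/s): [2.57, 2.57, 3.14, 3.14, 3.14, 3.14].

## Interface

Orientations are given as a 3x3 rotation matrix whose columns are the frame's x, y, z axes.
In Python, from plant import telemetry, imaging, r gives the robot as it stands.
- The arm moves only by the tool step_arm, never from a script. Its argument "increments" is a list that holds one entry, the list of rows, each a list of 7 numbers: the finger opening in mm, from 0 to 91.2, then the shift along the tool's x, y, z in mm, then the turn, a rotation vector about the tool's x, y, z in degrees. A call has 1 to 12 rows; each row is the pose to reach, as a shift and turn from the pose commanded when the call began, along the tool's axes at that moment; what a row does not reach only later rows make up. A row lasts 1/10 s, in which the tool goes at most 50 mm and 8.59 degrees, less where a joint would pass 70% of its speed; a pose out of reach is approached as far as the arm can. A call with a gripper value outside its range is refused whole. The fingers move at their own pace and stop on an object; "newtons" is the grip in N (left out, the last holds). Time passes only in rows, so rows that repeat a pose let the fingers close. It gives the time, the measured TCP pose, the force, the opening and the grip force at its end, in the units of the state.
- telemetry.read_state(): the state, without advancing time (a new reading comes with each control period).
- imaging.grab_frame(name): name is "scene" or "side" or "wrist"; returns (picture, depth): 420x560x3 uint8, red, green, blue; 420x560 float32, m along the optical axis (not along the pixel's ray), 0 where there is no reading.
- imaging.calibration(name): a dict with "intrinsics" (3x3 intrinsics, pixels), "R" (3x3) and "t" (3): a world point X has camera coordinates R X + t; the wrist camera has in their place "hand_eye" (4x4, takes a point from camera to tool coordinates, whose origin is the TCP and whose axes are the flange's). Camera axes: x right, y down, z forward; pixel columns grow to the right and rows downward; lengths in m; the calibration is good to about 2 mm. A picture is of the moment at which its call begins: read the wrist's pose just before it. calibration takes no time and is no camera call.
- r.close_job(): hands the job in; it is judged then, once.
The state is a dict: "time": time; "qpos": joint angles; "joint_vel": joint speeds; "effort": joint torques, N m; "position": TCP position; "orientation": TCP orientation; "contact_force": force on the tool from outside, world axes, zero at the start; "moment": the same for the moment, N m; "gripper_width": finger opening in m; "grasp_force": force on a finger pad.
Only numpy, scipy, OpenCV 4.12 (cv2) and the standard library are available. Lean on these libraries where they do the work, as an engineer would, in place of code of your own. Each camera call takes 0.05 s, during which the arm holds its last target. There are 200 camera calls.

## Working session

There is one attempt and no reset: what is moved stays moved. The work goes in short steps, Python scripts to look and compute and a tool call to move; the robot and the scene stay as the last step left them, time stands still between calls to the robot, and variables do not carry over. Pictures are saved under pics/ and viewed, at most 10 in all, crops included, and the job is handed in when it is done.

Besides the shell and the picture viewer there is one more tool, called after ">>>" in YAML: its name, and indented under it one key for each argument. step_arm: Moves the arm, as the interface text tells. Its arguments: {"type":"object","properties":{"increments":{"type":"array"},"newtons":{"type":"number"}},"required":["increments"]}

```bash
mkdir -p pics; ls; cat > h.py <<'E'
import numpy as np, cv2
from plant import telemetry, imaging, r
def grab(n,tag):
    s=telemetry.read_state(); p,d=imaging.grab_frame(n)
    cv2.imwrite(f'pics/{tag}.png',p[:,:,::-1]); np.savez(f'pics/{tag}.npz',p=p,d=d,P=s['position'],R=s['orientation'])
def pts(n,tag):
    f=np.load(f'pics/{tag}.npz'); d=f['d']; c=imaging.calibration(n); K=np.array(c['intrinsics'])
    v,u=np.mgrid[:420,:560]; X=np.stack([(u-K[0,2])/K[0,0]*d,(v-K[1,2])/K[1,1]*d,d],-1)
    if n=='wrist':
        H=np.array(c['hand_eye']); X=X@H[:3,:3].T+H[:3,3]; W=X@f['R'].T+f['P']
    else: W=(X-np.array(c['t']))@np.array(c['R'])
    W[d==0]=np.nan
    return W,f['p']
E
python3 - <<'E'
from h import *
grab('scene','s0');grab('side','d0')
s=telemetry.read_state();print(s)
for n in('scene','side'):print(imaging.calibration(n))
print(imaging.calibration('wrist'))
E
```

```text
pics
{'time': 0.1, 'qpos': array([-1.99982754e-02,  3.20198679e-01,  1.56553620e+00,  2.03671224e-05,
        1.25738542e+00, -1.99829966e-02]), 'joint_vel': array([-1.40962027e-04, -1.76844014e-03, -3.42425814e-03,  4.14186053e-04,
        1.01821897e-03,  5.04892616e-05]), 'effort': array([ 5.01049108e-04, -4.13330913e+01, -2.32510239e+01,  7.29743019e-02,
        4.21804120e-02, -4.88014211e-05]), 'position': array([5.74596851e-01, 1.58420661e-05, 2.38229230e-01]), 'orientation': array([[ 2.16109875e-05,  9.99998834e-01, -1.52695568e-03],
       [ 9.99999999e-01, -2.15347879e-05,  4.99194158e-05],
       [ 4.98864749e-05, -1.52695676e-03, -9.99998833e-01]]), 'contact_force': array([-0.02038575, -0.62865325, -0.05122241]), 'moment': array([-0.01250378, -0.02478275, -0.0504444 ]), 'grasp_force': 0.0, 'gripper_width': 0.09102538613878763}
{'intrinsics': array([[453.54559425,   0.        , 280.5599934 ],
       [  0.        , 453.54559425, 208.47420228],
       [  0.        ,   0.        ,   1.        ]]), 'R': array([[ 0.24892239,  0.96849121, -0.00790015],
       [ 0.55220449, -0.14
[... 322 characters left out ...]
0.12863861,  0.00643295],
       [-0.06730085, -0.56011051, -0.82567961],
       [ 0.10981744,  0.81836931, -0.56410265]]), 't': array([-0.5763305 ,  0.13585537,  1.24852966])}
{'intrinsics': array([[302.66989458,   0.        , 283.40794111],
       [  0.        , 302.66989458, 210.55179861],
       [  0.        ,   0.        ,   1.        ]]), 'hand_eye': array([[-1.52104405e-04, -9.62811655e-01, -2.70173451e-01,
         7.61568194e-02],
       [ 9.99999316e-01,  1.66779483e-04, -1.15733626e-03,
        -6.60413911e-04],
       [ 1.15935623e-03, -2.70173442e-01,  9.62810972e-01,
        -1.45958269e-01],
       [ 0.00000000e+00,  0.00000000e+00,  0.00000000e+00,
         1.00000000e+00]])}
```

View pics/s0.png

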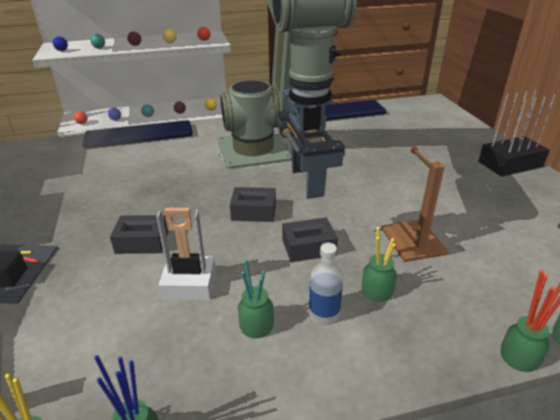

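View pics/d0.png

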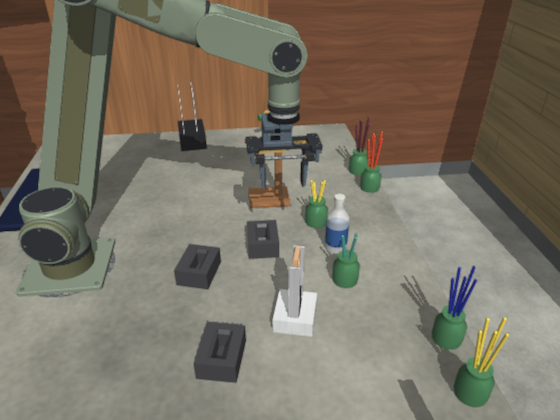

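Candidates for the bench block: scene pixels (137,233), (253,203) and (310,238), with image right = robot's left. So I choose (310,238), which is side (263,238). The paddle is at (180,240) in the stand, the peg at (425,158) with its knob at (413,150), the teal jar at (256,305), the bottle at (326,285) and the yellow jar at (380,268).

```bash
python3 - <<'E'
from h import *
W=[];C=[]
for n,t in(('scene','s0'),('side','d0')):
    w,p=pts(n,t);W.append(w.reshape(-1,3));C.append(p.reshape(-1,3))
N=[len(w) for w in W]
A=np.vstack(W);C=np.vstack(C);src=np.repeat([0,1],N)
ok=np.isfinite(A).all(1)&(A[:,0]>.2)&(A[:,0]<1)&(abs(A[:,1])<.55)
A=A[ok];C=C[ok];src=src[ok]
for s in(0,1):
    a=A[src==s]; print('floor',np.median(a[abs(a[:,2])<.01][:,2]))
def comp(zlo,zhi,name,cam=None):
    m=(A[:,2]>zlo)&(A[:,2]<zhi)
    if cam is not None:m&=src==cam
    a=A[m];im=np.zeros((550,400),np.uint8)
    i=((a[:,1]+.55)/.002).astype(int);j=((a[:,0]-.2)/.002).astype(int);im[i,j]=1
    n,l=cv2.connectedComponents(cv2.morphologyEx(im,cv2.MORPH_CLOSE,np.ones((3,3))))
    for k in range(1,n):
        b=a[l[i,j]==k]
        if len(b)<25:continue
        q=cv2.minAreaRect((b[:,:2]*1000).astype(np.float32))
        print(name,len(b),np.round(q[0]),np.round(q[1]),round(q[2],1),'z',np.round(np.median(b[:,2])*1000),'col',np.median(C[m][l[i,j]==k],0))
for s in (0,1):
  comp(.044,.056,f'z50 cam{s}',s)
  comp(.034,.0435,f'z40 cam{s}',s)
  comp(.17,.195,f'z187 cam{s}',s)
  comp(.2,.235,f'z210 cam{s}',s)
# upscaled crops
a=cv2.imread('pics/s0.png')
c1=cv2.resize(a[190:310,130:350],None,fx=3.4,fy=3.4,interpolation=cv2.INTER_CUBIC)
c2=cv2.resize(a[130:270,370:460],None,fx=2.9,fy=2.9,interpolation=cv2.INTER_CUBIC)
print(c1.shape);cv2.imwrite('pics/c1.png',c1)
E
```

```text
floor -0.0002800390510540696
floor 0.00043869878955049454
z50 cam0 855 [ 398. -355.] [110.  93.] 76.4 z 49.0 col [69. 68. 72.]
z50 cam0 44 [ 885. -334.] [30.  6.] 20.8 z 52.0 col [44.5 62.5 48. ]
z50 cam0 171 [ 573. -258.] [76. 24.] 74.1 z 50.0 col [33. 33. 34.]
z50 cam0 296 [ 730. -145.] [67. 52.] 77.9 z 52.0 col [ 63. 104.  72.]
z50 cam0 713 [346. -70.] [111.  91.] 71.1 z 49.0 col [69. 68. 72.]
z50 cam0 137 [744. -17.] [58. 21.] 61.9 z 50.0 col [ 43.  67. 108.]
z50 cam0 984 [522.  26.] [111.  91.] 88.0 z 49.0 col [69. 68. 72.]
z50 cam0 245 [703. 115.] [67. 46.] 58.1 z 52.0 col [ 65. 107.  74.]
z50 cam0 54 [599. 266.] [29. 16.] 43.1 z 49.0 col [89.5 64.  44. ]
z50 cam0 390 [916. 292.] [67. 53.] 34.6 z 52.0 col [ 64. 105.  73.]
z40 cam0 168 [ 440. -365.] [111.  11.] 79.5 z 39.0 col [51. 51. 52.]
z40 cam0 100 [ 386. -355.] [26. 66.] 2.0 z 40.0 col [52. 52. 53.]
z40 cam0 905 [ 573. -258.] [101.  92.] 73.5 z 40.0 col [213. 214. 215.]
z40 cam0 120 [ 741. -148.] [64. 26.] 74.4 z 38.0 col [58.5 97.  67. ]
z40 cam0 139 [384. -82.] [109.  10.] 72.1 z 39.0 col [53. 51. 54.]
z40 cam0 78 [330. 
[... 3834 characters left out ...]
m1 29 [ 888. -378.] [5. 6.] 71.1 z 183.0 col [ 44.  48. 114.]
z187 cam1 34 [ 911. -377.] [4. 9.] 28.8 z 182.0 col [ 52.  56. 124.]
z187 cam1 34 [ 917. -353.] [6. 6.] 12.8 z 182.0 col [ 47.   55.  118.5]
z187 cam1 31 [ 895. -340.] [7. 8.] 43.2 z 182.0 col [ 56.  63. 126.]
z187 cam1 91 [ 560. -293.] [ 8. 23.] 68.6 z 180.0 col [168. 167. 168.]
z187 cam1 33 [ 565. -279.] [6. 9.] 82.6 z 186.0 col [191. 155. 117.]
z187 cam1 45 [ 580. -223.] [ 7. 23.] 68.9 z 181.0 col [168. 167. 167.]
z187 cam1 40 [722.  -7.] [24. 28.] 16.4 z 171.0 col [217.  217.5 208.5]
z210 cam1 31 [521. -16.] [10. 12.] 65.3 z 225.0 col [79. 86. 87.]
z210 cam1 34 [623. -15.] [ 8. 13.] 56.2 z 226.0 col [68. 73. 79.]
(408, 748, 3)
```

View pics/c1.png

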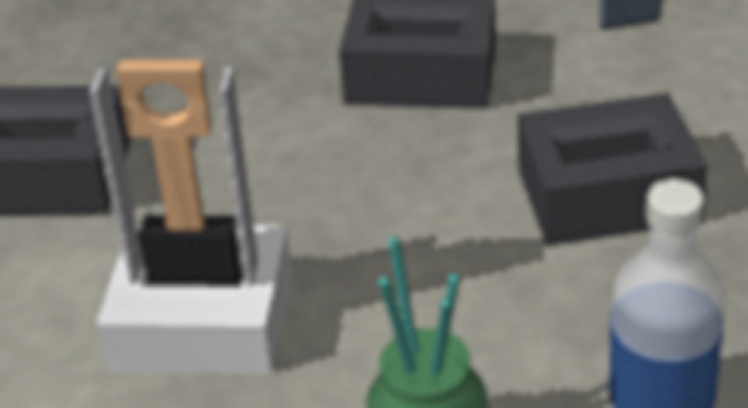

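The crop confirms it: the paddle is in the white stand at crop (165,170), the target block at (610,150) is the furthest to the robot's left, and the two look-alikes are further right. The poses, in mm:

| Thing | Position | Notes |
|---|---|---|
| Stand | (571.5, -257.5) | yaw -15.7° |
| Block | (520.5, 26) | yaw about -1.9° |
| Peg | y ≈ 274 | x about 495 to 575, along world x |

These match the given sizes and heights, so I'm moving above the stand.

>>> step_arm:
  increments:
    - [[91,-257.5,-3,-25,0,0,15.7],[91,-257.5,-3,-25,0,0,15.7],[91,-257.5,-3,-25,0,0,15.7],[91,-257.5,-3,-25,0,0,15.7],[91,-257.5,-3,-25,0,0,15.7],[91,-257.5,-3,-25,0,0,15.7],[91,-257.5,-3,-25,0,0,15.7],[91,-257.5,-3,-25,0,0,15.7]]
  newtons: 30

```text
time: 0.9
position: [0.5718, -0.2564, 0.2634]
orientation: [[0.27, 0.963, -0.001], [0.963, -0.27, 0.001], [0.001, -0.001, -1.0]]
contact_force: [-0.1, 0.3, -0.4]
gripper_width: 0.0909
grasp_force: 0.0
```

```bash
python3 - <<'E'
from h import *
grab('wrist','w1');s=telemetry.read_state();print(s['position'],s['orientation'],s['time'])
W,p=pts('wrist','w1')
A=W.reshape(-1,3);C=p.reshape(-1,3).astype(int)
wood=(C[:,0]-C[:,2]>30)
for lo,hi in((.185,.21),(.12,.185)):
  m=(A[:,2]>lo)&(A[:,2]<hi)&wood&(abs(A[:,0]-.57)<.08)&(abs(A[:,1]+.257)<.08)
  b=A[m]
  if len(b)>5:print('paddle',lo,len(b),cv2.minAreaRect((b[:,:2]*1000).astype(np.float32)),np.median(b[:,2]))
m=(A[:,2]>.035)&(A[:,2]<.045)&(C.min(1)>120)&(abs(A[:,0]-.57)<.1)&(abs(A[:,1]+.257)<.1)
b=A[m];print('stand',len(b),cv2.minAreaRect((b[:,:2]*1000).astype(np.float32)),np.median(b[:,2]))
E
```

```text
[ 0.57191738 -0.25592766  0.26351689] [[ 2.69435983e-01  9.63017892e-01 -8.89080820e-04]
 [ 9.63017802e-01 -2.69434787e-01  1.26833567e-03]
 [ 9.81880638e-04 -1.19793592e-03 -9.99998800e-01]] 0.95
paddle 0.185 812 ((570.0322265625, -257.0975341796875), (46.937442779541016, 9.658174514770508), 74.42076873779297) 0.19620277694519458
paddle 0.12 107 ((576.2990112304688, -234.8563232421875), (0.8445157408714294, 9.810476303100586), 76.41014099121094) 0.16980243013186108
stand 4171 ((570.1672973632812, -257.3596496582031), (100.42619323730469, 90.00702667236328), 74.01852416992188) 0.04025300734636031
```

View pics/w1.png

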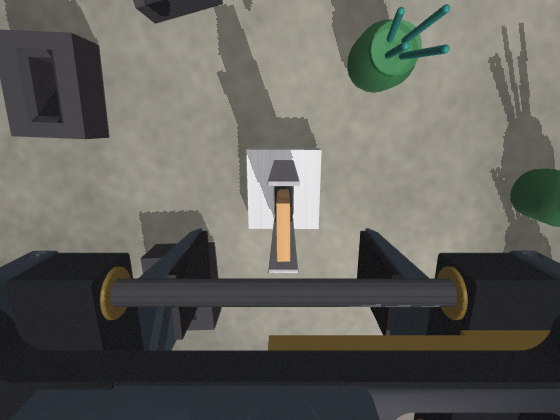

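The wrist view shows the paddle top centred in the stand at (284,225), between the guards and well between the open fingers. It measures (570.0, -257.1) at z 196, as it should. The fingers can now go down over the eye and close.

>>> step_arm:
  increments:
    - [[91,0,-1.6,30,0,0,0],[91,0,-1.6,60,0,0,0],[91,0,-1.6,90,0,0,0],[91,0,-1.6,107,0,0,0],[91,0,-1.6,107,0,0,0],[40,0,-1.6,107,0,0,0],[0,0,-1.6,107,0,0,0],[0,0,-1.6,107,0,0,0],[0,0,-1.6,107,0,0,0],[0,0,-1.6,107,0,0,0],[0,0,-1.6,107,0,0,0],[0,0,-1.6,107,0,0,0]]
  newtons: 35

```text
time: 2.15
position: [0.5705, -0.2572, 0.157]
orientation: [[0.271, 0.963, 0.0], [0.963, -0.271, -0.0], [0.0, 0.0, -1.0]]
contact_force: [-0.4, -0.6, -0.2]
gripper_width: 0.0382
grasp_force: 0.0
```

```bash
python3 -c "
from h import *
s=telemetry.read_state();print(s['time'],s['position'],s['contact_force'],s['moment'],s['gripper_width'],s['grasp_force'])"
```

```text
2.15 [ 0.5704688  -0.25718044  0.15704515] [-0.35098732 -0.623169   -0.18934166] [-0.01302607  0.01469766  0.01527805] 0.038178957447017076 0.0
```

>>> step_arm:
  increments:
    - [[0,0,0,0,0,0,0],[0,0,0,0,0,0,0],[0,0,0,0,0,0,0],[0,0,0,0,0,0,0],[0,0,0,0,0,0,0],[0,0,0,0,0,0,0],[0,0,0,-5,0,0,0],[0,0,0,-12,0,0,0],[0,0,0,-22,0,0,0],[0,0,0,-32,0,0,0],[0,0,0,-42,0,0,0],[0,0,0,-45,0,0,0]]

```text
time: 3.35
position: [0.5712, -0.2574, 0.204]
orientation: [[0.271, 0.963, 0.003], [0.963, -0.271, -0.001], [-0.0, 0.003, -1.0]]
contact_force: [0.3, 0.4, -3.1]
gripper_width: 0.0097
grasp_force: 35.0
```

```bash
python3 - <<'E'
from h import *
grab('scene','s2')
s=telemetry.read_state();print(s['time'],s['position'],s['contact_force'],s['moment'],s['gripper_width'],s['grasp_force'])
W,p=pts('scene','s2');A=W.reshape(-1,3);C=p.reshape(-1,3).astype(int)
m=(A[:,2]>.04)&(A[:,2]<.3)&(C[:,0]-C[:,2]>30)&(abs(A[:,0]-.57)<.06)&(abs(A[:,1]+.257)<.06)
print('wood z',np.percentile(A[m][:,2],[1,5,95,99]),m.sum())
m=(A[:,2]>.042)&(A[:,2]<.2)&(C.max(1)<60)&(abs(A[:,0]-.58)<.04)&(abs(A[:,1]+.257)<.028)
print('pad',np.percentile(A[m][:,2],[1,5,50,95,99]),m.sum())
E
```

```text
3.4 [ 0.57109963 -0.25735971  0.20379151] [ 0.83098545 -0.69918847 -0.60415187] [-0.01843583 -0.02962591  0.03786735] 0.01013327947213462 34.99334056683438
wood z [0.12620528 0.12950963 0.28661659 0.28926965] 396
pad [0.06036665 0.06375973 0.09894521 0.127185   0.12918637] 806
```

The paddle is held (9.7–10 mm opening, 35 N) and lifted about 46 mm. Next I take it out along -x and move towards the block.

>>> step_arm:
  increments:
    - [[0,0,-10,-3,0,0,0],[0,0,-30,-3,0,0,0],[0,0,-50,-3,0,0,0],[0,0,-70,-5,0,0,0],[0,10,-76,-12,0,0,-1],[0,35,-83,-22,0,0,-4],[0,63,-90,-32,0,0,-7],[0,92,-98,-40,0,0,-10],[0,120,-106,-40,0,0,-13],[0,148,-113,-40,0,0,-13.8],[0,166,-117,-40,0,0,-13.8],[0,171,-118,-40,0,0,-13.8]]

```text
time: 4.6
position: [0.5031, -0.0584, 0.2423]
orientation: [[0.03, 1.0, 0.0], [1.0, -0.03, 0.001], [0.001, 0.0, -1.0]]
contact_force: [0.3, -1.0, -3.0]
gripper_width: 0.0095
grasp_force: 35.0
```

>>> step_arm:
  increments:
    - [[0,0,0,0,0,0,0],[0,0,0,0,0,0,0]]

```text
time: 4.8
position: [0.5032, -0.0611, 0.242]
orientation: [[0.033, 0.999, 0.0], [0.999, -0.033, -0.001], [-0.001, 0.0, -1.0]]
contact_force: [0.3, -0.2, -1.8]
gripper_width: 0.0099
grasp_force: 35.0
```

```bash
python3 - <<'E'
from h import *
grab('wrist','w2')
s=telemetry.read_state();print(s['time'],s['position'],s['orientation'],s['contact_force'],s['gripper_width'],s['grasp_force'])
W,p=pts('wrist','w2');A=W.reshape(-1,3);C=p.reshape(-1,3).astype(int)
for lo,hi in((.046,.054),):
  m=(A[:,2]>lo)&(A[:,2]<hi)&(abs(A[:,0]-.52)<.09)&(abs(A[:,1]-.026)<.09)
  b=(A[m][:,:2]*1000).astype(np.float32);print(m.sum(),np.median(A[m][:,2]),cv2.minAreaRect(b))
for z in np.arange(0,.05,.006):
  m=(A[:,2]>z)&(A[:,2]<z+.006)&(abs(A[:,0]-.52)<.04)&(abs(A[:,1]-.026)<.05)
  b=(A[m][:,:2]*1000).astype(np.float32)
  if len(b)>10: print(z,len(b),cv2.minAreaRect(b))
E
```

```text
4.85 [ 0.5031854  -0.06126691  0.24199056] [[ 3.37392752e-02  9.99430664e-01  9.11214296e-05]
 [ 9.99430562e-01 -3.37392294e-02 -4.65054106e-04]
 [-4.61714968e-04  1.06760130e-04 -9.99999888e-01]] [ 0.35165107  0.50368807 -1.32145042] 0.009930321749740872 34.9933737108222
6660 0.05003371148189223 ((518.954833984375, 25.977277755737305), (109.86260223388672, 85.1698989868164), 88.18984985351562)
0.0 219 ((519.4857788085938, 26.729740142822266), (61.20094299316406, 24.945341110229492), 88.17208099365234)
0.006 964 ((519.5134887695312, 26.062562942504883), (61.8551139831543, 25.069074630737305), 88.16490173339844)
0.012 43 ((529.6866455078125, 29.99825668334961), (22.504274368286133, 66.4322509765625), 19.58306121826172)
0.018000000000000002 38 ((530.1448974609375, 30.380935668945312), (22.881572723388672, 66.36372375488281), 20.27279281616211)
0.024 26 ((527.2193603515625, 39.096466064453125), (15.495607376098633, 49.367767333984375), 27.235904693603516)
0.03 70 ((519.4675903320312, 26.251079559326172), (62.22712326049805, 25.159351348876953), 88.169189453125)
0.036000000000000004 56 ((519.38818359375, 34.73305892944336), (58.449310302734375, 26.7032527923584), 88.11942291259766)
0.042 979 ((511.8545837402344, 22.20183753967285), (88.55651092529297, 54.27970886230469), 89.79133605957031)
0.048 5015 ((519.9912719726562, 26.004379272460938), (79.97416687011719, 99.9798583984375), 0.006055434700101614)
```

View pics/w2.png

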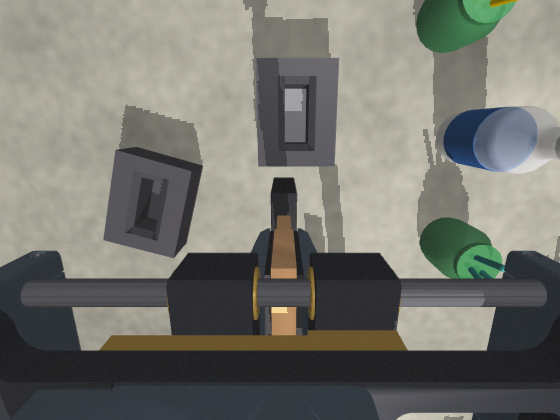

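The wrist view shows the target block's slot at (295,110) and the held paddle at (284,230). The slot centre measures (519.3, 26.0), with the sizes right and the visible bottom at z of about 6–8 mm. I'm moving the paddle over it and lowering to just above the mouth.

>>> step_arm:
  increments:
    - [[0,10,2,0,0,0,0],[0,30,5,0,0,0,0],[0,55,8,0,0,0,0],[0,75,11,0,0,0,0],[0,85,13,0,0,0,0],[0,87.8,13.2,5,0,0,0],[0,87.8,13.2,15,0,0,0],[0,87.8,13.2,25,0,0,0],[0,87.8,13.2,34,0,0,0],[0,87.8,13.2,38,0,0,0],[0,87.8,13.2,38,0,0,0],[0,87.8,13.2,38,0,0,0]]

```text
time: 6.05
position: [0.5194, 0.0266, 0.2041]
orientation: [[0.033, 0.999, 0.0], [0.999, -0.033, -0.0], [-0.0, 0.0, -1.0]]
contact_force: [-0.3, 0.1, -1.6]
gripper_width: 0.0099
grasp_force: 35.0
```

```bash
python3 - <<'E'
from h import *
grab('scene','s3');grab('side','d3')
s=telemetry.read_state();print(s['time'],s['position'],s['orientation'],s['contact_force'],s['moment'])
for n,t in(('scene','s3'),('side','d3')):
  W,p=pts(n,t);A=W.reshape(-1,3);C=p.reshape(-1,3).astype(int)
  m=(A[:,2]>.065)&(A[:,2]<.12)&(abs(A[:,0]-.52)<.05)&(abs(A[:,1]-.026)<.05)
  b=(A[m][:,:2]*1000).astype(np.float32);print(n,m.sum(),cv2.minAreaRect(b))
  m=(A[:,2]>.053)&(A[:,2]<.3)&(abs(A[:,0]-.52)<.03)&(abs(A[:,1]-.026)<.03)
  print(np.percentile(A[m][:,2],[0,1,5]))
E
```

```text
6.15 [0.51959289 0.02671489 0.20443951] [[ 3.33296325e-02  9.99443708e-01  1.18750698e-03]
 [ 9.99444411e-01 -3.33296871e-02  2.62487290e-05]
 [ 6.58133633e-05  1.18597236e-03 -9.99999295e-01]] [ 0.40879957 -0.19889767 -0.97950326] [ 0.00573896  0.04715604 -0.02172218]
scene 527 ((528.8964233398438, 23.575824737548828), (57.82921600341797, 19.8121337890625), 73.9713363647461)
[0.0561679  0.05883094 0.0660421 ]
side 134 ((518.168701171875, 23.48687744140625), (58.16526794433594, 19.43735122680664), 88.24735260009766)
[0.05313511 0.05452518 0.07258167]
```

```bash
python3 - <<'E'
from h import *
for n,t in(('scene','s3'),):
  W,p=pts(n,t);A=W.reshape(-1,3)
  for z in np.arange(.056,.18,.008):
    m=(A[:,2]>z)&(A[:,2]<z+.008)&(abs(A[:,0]-.53)<.03)&(abs(A[:,1]-.026)<.05)
    if m.sum()>5:
      y=A[m][:,1]*1000;print(n,round(z+.004,3),m.sum(),np.round(np.percentile(y,[0,2,98,100]),1),(y.min()+y.max())/2, np.median(A[m][:,0]))
E
```

```text
scene 0.06 57 [-2.6 -2.4 53.2 54. ] 25.71031679278738 0.529421202333984
scene 0.068 76 [-2.4 -2.4 51.3 52.5] 25.02026712609723 0.5296577945141474
scene 0.076 72 [-2.7 -2.2 52.5 52.6] 24.98378007335874 0.5296286160500888
scene 0.084 68 [-2.4 -2.  51.2 53.2] 25.402652743538766 0.5298605635954664
scene 0.092 82 [-2.4 -2.2 51.4 51.8] 24.663700252748185 0.5298118372320149
scene 0.1 74 [-2.6 -2.2 50.6 51.5] 24.477150319935447 0.5295537023893191
scene 0.108 81 [-3.  -2.5 53.1 53.3] 25.147179614502647 0.529570314578252
scene 0.116 83 [-2.7 -2.4 52.3 52.8] 25.06507649928296 0.5295694929613681
scene 0.124 146 [-2.3 -2.2 52.2 53.5] 25.604586592282068 0.5274820123643258
scene 0.132 43 [-2.2 -2.1 39.5 46.8] 22.26939433476261 0.524811640005241
scene 0.14 30 [15.4 15.4 35.3 35.4] 25.38236038889105 0.5245090810865971
scene 0.148 34 [16.2 16.2 35.4 35.5] 25.82232266462839 0.5242837751309778
scene 0.156 31 [16.2 16.2 34.4 34.6] 25.377266223765822 0.5244549937968542
scene 0.164 31 [15.4 15.8 34.5 34.5] 24.954029145840515 0.5243745761475304
scene 0.172 24 [15.5 15.5 33.2 33.3] 24.366381278117267 0.5251303606565064
scene 0.18 28 [ 7.4  8.  40.9 42.1] 24.73848851677013 0.5315573681009433
```

The paddle is upright and within 1 mm of the slot centre. Descending into the slot.

>>> step_arm:
  increments:
    - [[0,0,0,4,0,0,0],[0,0,0,8,0,0,0],[0,0,0,12,0,0,0],[0,0,0,16,0,0,0],[0,0,0,20,0,0,0],[0,0,0,24,0,0,0],[0,0,0,28,0,0,0],[0,0,0,32,0,0,0],[0,0,0,35,0,0,0],[0,0,0,37,0,0,0],[0,0,0,37,0,0,0]]

```text
time: 7.25
position: [0.5191, 0.0268, 0.1667]
orientation: [[0.033, 0.999, -0.0], [0.999, -0.033, -0.0], [-0.0, -0.0, -1.0]]
contact_force: [-0.2, 0.0, -1.2]
gripper_width: 0.01
grasp_force: 35.0
```

Free so far, with the bottom at about z 19.7. Feeling downward slowly.

>>> step_arm:
  increments:
    - [[0,0,0,1.5,0,0,0],[0,0,0,3,0,0,0],[0,0,0,4.5,0,0,0],[0,0,0,6,0,0,0],[0,0,0,7,0,0,0],[0,0,0,8,0,0,0],[0,0,0,9,0,0,0],[0,0,0,10,0,0,0],[0,0,0,10,0,0,0]]

```text
time: 8.15
position: [0.5192, 0.0268, 0.1568]
orientation: [[0.033, 0.999, -0.0], [0.999, -0.033, -0.0], [-0.0, -0.0, -1.0]]
contact_force: [-0.1, -0.0, -1.8]
gripper_width: 0.0094
grasp_force: 35.0
```

>>> step_arm:
  increments:
    - [[0,0,0,0.5,0,0,0],[0,0,0,1,0,0,0],[0,0,0,1.5,0,0,0],[0,0,0,2,0,0,0],[0,0,0,2.5,0,0,0],[0,0,0,2.5,0,0,0]]

```text
time: 8.75
position: [0.5192, 0.0268, 0.1544]
orientation: [[0.033, 0.999, -0.0], [0.999, -0.033, -0.0], [-0.0, -0.0, -1.0]]
contact_force: [0.2, -0.1, -1.0]
gripper_width: 0.01
grasp_force: 35.0
```

>>> step_arm:
  increments:
    - [[0,0,0,0.5,0,0,0],[0,0,0,1,0,0,0],[0,0,0,1.5,0,0,0],[0,0,0,2,0,0,0],[0,0,0,2,0,0,0]]

```text
time: 9.25
position: [0.5194, 0.0268, 0.1535]
orientation: [[0.033, 0.999, 0.001], [0.999, -0.033, 0.0], [0.0, 0.001, -1.0]]
contact_force: [-3.5, -1.0, 4.9]
gripper_width: 0.01
grasp_force: 35.0
```

Contact at TCP z 153.5 (force up by about 6 N), so the slot bottom is at about 6.6 mm, which agrees with the visual reading. One more small press, then I open.

>>> step_arm:
  increments:
    - [[0,0,0,0.6,0,0,0],[0,0,0,0.6,0,0,0]]

```text
time: 9.45
position: [0.5194, 0.0268, 0.1535]
orientation: [[0.033, 0.999, 0.001], [0.999, -0.033, 0.0], [0.0, 0.001, -1.0]]
contact_force: [-3.5, -0.4, 9.4]
gripper_width: 0.0097
grasp_force: 35.0
```

>>> step_arm:
  increments:
    - [[91,0,0,0,0,0,0],[91,0,0,0,0,0,0],[91,0,0,0,0,0,0],[91,0,0,0,0,0,0],[91,0,0,0,0,0,0],[91,0,0,0,0,0,0],[91,0,0,0,0,0,0],[91,0,0,0,0,0,0],[91,0,0,0,0,0,0],[91,0,0,0,0,0,0],[91,0,0,0,0,0,0],[91,0,0,0,0,0,0]]

```text
time: 10.65
position: [0.5193, 0.0268, 0.1519]
orientation: [[0.033, 0.999, 0.0], [0.999, -0.033, -0.0], [-0.0, 0.0, -1.0]]
contact_force: [-0.3, -0.1, 0.7]
gripper_width: 0.0908
grasp_force: 0.0
```

>>> step_arm:
  increments:
    - [[91,0,0,-30,0,0,0],[91,0,0,-60,0,0,0],[91,0,0,-90,0,0,0],[91,0,0,-97,0,0,0],[91,0,0,-97,0,0,0],[91,0,0,-97,0,0,0]]

```text
time: 11.25
position: [0.5185, 0.0268, 0.2475]
orientation: [[0.033, 0.999, -0.002], [0.999, -0.033, -0.0], [-0.0, -0.002, -1.0]]
contact_force: [-0.9, 0.4, -0.6]
gripper_width: 0.0914
grasp_force: 0.0
```

```bash
python3 - <<'E'
from h import *
grab('wrist','w3')
s=telemetry.read_state();print(s['time'],s['position'],s['orientation'],s['contact_force'],s['gripper_width'],s['qpos'])
W,p=pts('wrist','w3');A=W.reshape(-1,3);C=p.reshape(-1,3).astype(int)
m=(A[:,2]>.185)&(A[:,2]<.205)&(C[:,0]-C[:,2]>30)&(abs(A[:,0]-.52)<.05)&(abs(A[:,1]-.026)<.05)
print(m.sum(),cv2.minAreaRect((A[m][:,:2]*1000).astype(np.float32)),np.percentile(A[m][:,2],[5,50,95]))
E
```

```text
11.3 [0.51833994 0.02677026 0.24719631] [[ 3.31755585e-02  9.99444569e-01 -3.15220465e-03]
 [ 9.99449520e-01 -3.31760171e-02 -9.32890790e-05]
 [-1.97814859e-04 -3.14737450e-03 -9.99995027e-01]] [-0.43667765 -0.43260959  0.45643437] 0.09090324839779425 [ 2.94420710e-02  2.27634268e-01  1.67318888e+00 -4.80041169e-07
  1.24392309e+00  6.26241849e-02]
920 ((518.5257568359375, 26.82097053527832), (46.914466857910156, 9.94394588470459), 87.93180084228516) [0.19152596 0.19278732 0.1938829 ]
```

The paddle stands upright in the slot, top at z 192.8, so its bottom is at 6.8. I turn the gripper by 90° to take the eye's narrow edges.

>>> step_arm:
  increments:
    - [[91,0,0,0,0,0,8.5],[91,0,0,0,0,0,17],[91,0,0,0,0,0,25.5],[91,0,0,0,0,0,34],[91,0,0,0,0,0,42.5],[91,0,0,0,0,0,51],[91,0,0,0,0,0,59.5],[91,0,0,0,0,0,68],[91,0,0,0,0,0,76.5],[91,0,0,0,0,0,85],[91,0,0,0,0,0,90],[91,0,0,0,0,0,90]]

```text
time: 12.5
position: [0.5186, 0.0268, 0.2473]
orientation: [[0.999, -0.033, -0.003], [-0.033, -0.999, -0.0], [-0.003, 0.0, -1.0]]
contact_force: [0.5, 0.3, -0.2]
gripper_width: 0.091
grasp_force: 0.0
```

>>> step_arm:
  increments:
    - [[91,0,0,0,0,0,0],[91,0,0,0,0,0,0]]

```text
time: 12.7
position: [0.519, 0.0268, 0.2483]
orientation: [[0.999, -0.032, -0.001], [-0.032, -0.999, -0.0], [-0.001, 0.0, -1.0]]
contact_force: [0.1, 1.0, -1.0]
gripper_width: 0.0908
grasp_force: 0.0
```

>>> step_arm:
  increments:
    - [[91,-0.4,0,20,0,0,0],[91,-0.4,0,45,0,0,0],[91,-0.4,0,65,0,0,0],[91,-0.4,0,72,0,0,0],[70,-0.4,0,72,0,0,0],[30,-0.4,0,72,0,0,0],[30,-0.4,0,72,0,0,0],[30,-0.4,0,72,0,0,0],[30,-0.4,0,72,0,0,0],[30,-0.4,0,72,0,0,0],[30,-0.4,0,72,0,0,0],[30,-0.4,0,72,0,0,0]]
  newtons: 40

```text
time: 13.9
position: [0.5191, 0.0269, 0.1772]
orientation: [[0.999, -0.033, 0.001], [-0.033, -0.999, 0.0], [0.001, -0.0, -1.0]]
contact_force: [0.7, -0.2, 2.7]
gripper_width: 0.0457
grasp_force: 40.0
```

>>> step_arm:
  increments:
    - [[30,0,0,0,0,0,0],[30,0,0,0,0,0,0],[30,0,0,0,0,0,0]]

```text
time: 14.2
position: [0.5191, 0.0269, 0.1772]
orientation: [[0.999, -0.033, 0.001], [-0.033, -0.999, 0.0], [0.001, -0.0, -1.0]]
contact_force: [-0.4, 0.3, 4.0]
gripper_width: 0.0459
grasp_force: 40.0
```

>>> step_arm:
  increments:
    - [[30,0,0,-3,0,0,0],[30,0,0,-8,0,0,0],[30,0,0,-14,0,0,0],[30,0,0,-20,0,0,0],[30,0,0,-27,0,0,0],[30,0,0,-34,0,0,0],[30,0,0,-42,0,0,0],[30,0,0,-50,0,0,0],[30,0,0,-58,0,0,0],[30,0,0,-66,0,0,0],[30,0,0,-72,0,0,0],[30,0,0,-75,0,0,0]]

```text
time: 15.4
position: [0.5191, 0.0268, 0.2527]
orientation: [[0.999, -0.033, 0.001], [-0.033, -0.999, 0.0], [0.001, -0.0, -1.0]]
contact_force: [0.4, 0.6, -1.4]
gripper_width: 0.0459
grasp_force: 40.0
```

```bash
python3 - <<'E'
from h import *
grab('scene','s4');grab('side','d4')
s=telemetry.read_state();print(s['time'],s['position'],s['contact_force'],s['gripper_width'],s['grasp_force'])
for n,t in(('scene','s4'),('side','d4')):
  W,p=pts(n,t);A=W.reshape(-1,3);C=p.reshape(-1,3).astype(int)
  for lo,hi in((.083,.11),(.11,.14),(.16,.18),(.18,.21),(.245,.27)):
    m=(A[:,2]>lo)&(A[:,2]<hi)&(abs(A[:,0]-.52)<.05)&(abs(A[:,1]-.026)<.032)
    b=(A[m][:,:2]*1000).astype(np.float32)
    if len(b)>9:print(n,lo,len(b),cv2.minAreaRect(b))
E
```

```text
15.5 [0.51902636 0.02681567 0.25228275] [-0.05194188  0.0936803  -0.84835564] 0.04578999166325043 39.99887589365244
scene 0.083 258 ((528.3031616210938, 24.087543487548828), (57.836700439453125, 18.356704711914062), 75.05816650390625)
scene 0.11 304 ((528.984375, 22.69976806640625), (58.04937744140625, 20.96579933166504), 69.75881958007812)
scene 0.16 80 ((524.5475463867188, 24.8658504486084), (21.430612564086914, 11.541848182678223), 71.62545776367188)
scene 0.18 132 ((523.63330078125, 24.441612243652344), (22.507259368896484, 12.399989128112793), 63.34412384033203)
scene 0.245 299 ((528.81201171875, 24.21056365966797), (35.523643493652344, 61.3016242980957), 13.083318710327148)
side 0.083 70 ((518.1435546875, 23.370384216308594), (55.033905029296875, 19.31220054626465), 88.2581787109375)
side 0.11 77 ((518.1151123046875, 16.41983413696289), (41.61944580078125, 19.274463653564453), 89.51754760742188)
side 0.16 23 ((517.62646484375, 16.491270065307617), (7.53792667388916, 8.464493751525879), 89.12694549560547)
side 0.18 42 ((518.28173828125, 24.31272315979004), (8.91950511932373, 20.91560173034668), 1.267939567565918)
side 0.245 48 ((516.7405395507812, -3.259774684906006), (5.698479175567627, 34.6074333190918), 89.11947631835938)
```

>>> step_arm:
  increments:
    - [[30,-4,-8,0,0,0,0],[30,-12,-25,0,0,0,0],[30,-22,-50,0,0,0,0],[30,-32,-78,0,0,0,0],[30,-42,-108,0,0,0,-0.5],[30,-53,-138,0,0,0,-1],[30,-64,-168,0,0,0,-1.5],[30,-74,-196,0,0,0,-1.9],[30,-82,-220,0,0,0,-1.9],[30,-86,-236,0,0,0,-1.9],[30,-87,-244,0,0,0,-1.9],[30,-87,-244,0,0,0,-1.9]]

```text
time: 16.7
position: [0.4395, 0.2743, 0.2514]
orientation: [[1.0, 0.002, -0.001], [0.002, -1.0, -0.0], [-0.001, 0.0, -1.0]]
contact_force: [0.3, 0.2, -1.4]
gripper_width: 0.0454
grasp_force: 40.0
```

>>> step_arm:
  increments:
    - [[30,0,0,0,0,0,0],[30,0,0,0,0,0,0]]

```text
time: 16.9
position: [0.4401, 0.2728, 0.2517]
orientation: [[1.0, -0.001, -0.0], [-0.001, -1.0, -0.001], [-0.0, 0.001, -1.0]]
contact_force: [-0.0, -0.6, -2.0]
gripper_width: 0.0458
grasp_force: 40.0
```

```bash
python3 - <<'E'
from h import *
grab('wrist','w5');grab('scene','s5');grab('side','d5')
s=telemetry.read_state();print(s['time'],s['position'],s['orientation'],s['contact_force'],s['gripper_width'],s['qpos'])
W,p=pts('wrist','w5');A=W.reshape(-1,3);C=p.reshape(-1,3).astype(int)
def rect(A,m,n):
  b=(A[m][:,:2]*1000).astype(np.float32)
  if len(b)>9:print(n,len(b),cv2.minAreaRect(b),'z',np.percentile(A[m][:,2],[2,50,98]))
near=(abs(A[:,1]-.274)<.03)
rect(A,near&(A[:,2]>.223)&(A[:,2]<.233)&(A[:,0]>.56)&(A[:,0]<.65),'upright')
rect(A,near&(A[:,2]>.2)&(A[:,2]<.222)&(A[:,0]>.51)&(A[:,0]<.575),'peg')
for x in np.arange(.485,.58,.01):
  m=near&(A[:,2]>.195)&(A[:,2]<.222)&(abs(A[:,0]-x)<.005); 
  if m.sum()>5:y=A[m][:,1]*1000;print('x',x,m.sum(),y.min(),y.max(),(y.min()+y.max())/2,'ztop',np.percentile(A[m][:,2],97))
m=near&(A[:,2]>.19)&(A[:,2]<.225)&(C[:,0]>1.7*C[:,1])&(C[:,0]>1.7*C[:,2])&(A[:,0]>.48)&(A[:,0]<.52)
rect(A,m,'knob')
E
```

```text
17.05 [0.44016414 0.27289949 0.25188835] [[ 9.99999415e-01 -1.07905789e-03  7.41122325e-05]
 [-1.07904832e-03 -9.99999410e-01 -1.29001907e-04]
 [ 7.42513892e-05  1.28921861e-04 -9.99999989e-01]] [ 0.20476728  0.18911024 -1.46518284] 0.04566871811426029 [ 5.32874279e-01  2.21265037e-01  1.66960074e+00 -1.56725123e-04
  1.25072858e+00  2.10479897e+00]
peg 2217 ((542.4743041992188, 274.50482177734375), (10.00712776184082, 65.07559967041016), 88.72114562988281) z [0.21091258 0.2143189  0.21620594]
x 0.495 350 267.88010134378527 283.2973953428757 275.5887483433305 ztop 0.21869925676765922
x 0.505 284 270.38362645390987 280.09386800542086 275.23874722966536 ztop 0.2161328916497746
x 0.515 305 270.4047119670235 279.9978883778099 275.2013001724167 ztop 0.21602468415377654
x 0.525 312 269.8428387248143 279.89022378096405 274.8665312528892 ztop 0.21592852889505834
x 0.535 327 269.85841782787554 279.11617310497775 274.48729546642664 ztop 0.21615470379461366
x 0.545 329 269.3384532787146 278.9920652357808 274.1652592572477 ztop 0.2160580285626248
x 0.555 364 269.3573117243439 278.91217074544494 274.1347412348944 ztop 0.2160964939862078
x 0.5650000000000001 377 269.42396641449375 278.8180560884202 274.12101125145693 ztop 0.21607172036635813
x 0.5750000000000001 382 268.879389960387 278.7280557675426 273.8037228639648 ztop 0.21602920234853443
knob 335 ((495.85791015625, 275.5690002441406), (15.3974609375, 7.703383922576904), 89.82785034179688) z [0.21084999 0.21648488 0.21874765]
```

View pics/w5.png

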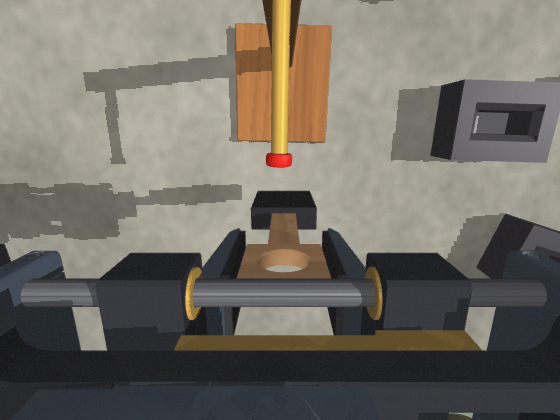

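The wrist view shows the red knob at (279,160), the peg running up the picture to the upright, and the paddle's eye at (284,262) free between the fingers. Peg axis z is about 210.8. The knob centre is (495.9, 275.5), the peg yaw is -1.3° and the peg middle is (541, 274.5). I lower and align the eye, still in front of the knob.

>>> step_arm:
  increments:
    - [[30,0,-1,6,0,0,0.5],[30,0,-2,14,0,0,1],[30,0,-2.8,22,0,0,1.3],[30,0,-2.8,29,0,0,1.3],[30,0,-2.8,33.7,0,0,1.3],[30,0,-2.8,33.7,0,0,1.3],[30,0,-2.8,33.7,0,0,1.3]]

```text
time: 17.75
position: [0.4401, 0.2764, 0.2182]
orientation: [[1.0, -0.023, 0.0], [-0.023, -1.0, 0.0], [0.0, -0.0, -1.0]]
contact_force: [-0.0, -1.0, -1.8]
gripper_width: 0.0453
grasp_force: 40.0
```

```bash
python3 - <<'E'
from h import *
grab('wrist','w6');grab('scene','s6')
s=telemetry.read_state();print(s['time'],s['position'],s['orientation'],s['contact_force'])
for n,t in(('wrist','w6'),('scene','s6')):
  W,p=pts(n,t);A=W.reshape(-1,3);C=p.reshape(-1,3).astype(int)
  B=W.copy();
  wood=(p[...,0].astype(int)-p[...,2]>25)
  reg=wood&(abs(W[...,0]-.44)<.02)&(abs(W[...,1]-.275)<.035)&(W[...,2]>.1)&(W[...,2]<.26)
  for lo,hi in((.12,.135),(.135,.15),(.15,.165),(.19,.205),(.205,.215),(.215,.225),(.225,.24)):
    m=reg&(W[...,2]>lo)&(W[...,2]<hi)
    if m.sum()>5:print(n,lo,m.sum(),'y',np.percentile(W[m][:,1],[0,50,100])*1000,'x',np.median(W[m][:,0]),'z',W[m][:,2].min(),W[m][:,2].max())
  # pad: dark, below handle
  m=(p.max(2)<70)&(abs(W[...,0]-.44)<.025)&(abs(W[...,1]-.275)<.04)&(W[...,2]>.06)&(W[...,2]<.13)
  if m.sum()>5:print(n,'pad',m.sum(),np.percentile(W[m],[0,100],axis=0)*1000)
s_=cv2.imread('pics/s6.png');cv2.imwrite('pics/s6c.png',cv2.resize(s_[110:270,350:480],None,fx=3.7,fy=3.7,interpolation=cv2.INTER_CUBIC))
E
```

```text
17.85 [0.44020105 0.27649351 0.21851699] [[ 9.99743171e-01 -2.26489443e-02  7.86113712e-04]
 [-2.26492575e-02 -9.99743396e-01  3.91790577e-04]
 [ 7.77038349e-04 -4.09494846e-04 -9.99999614e-01]] [ 0.74550393 -0.2461046  -1.81392486]
wrist 0.12 121 y [266.54618019 276.52651733 286.05386727] x 0.44449384146636417 z 0.12003721861805544 0.13492044922613944
wrist 0.135 159 y [266.38074018 276.50888129 285.98894767] x 0.44449811691570623 z 0.1351120951975331 0.14999709397311534
wrist 0.15 186 y [266.25403235 275.79891795 286.12386107] x 0.44453386400207917 z 0.15019344360776 0.16496249252307957
wrist 0.19 1267 y [253.11559792 276.06787567 299.11024291] x 0.44380330609897545 z 0.19007587451027777 0.2049899597179018
wrist 0.205 320 y [253.29713911 263.96254349 299.1336554 ] x 0.44438438624706333 z 0.20501641567954945 0.21499350876042836
wrist 0.215 400 y [253.3243214  283.30844655 299.0302456 ] x 0.4445737142954841 z 0.21500438003128913 0.224953610594593
wrist 0.225 617 y [253.36093833 275.95984615 299.15938184] x 0.444624819381607 z 0.22503186545933615 0.2331395465954047
wrist pad 1826 [[42
[... 321 characters left out ...]

scene 0.15 53 y [264.33116096 274.0591864  286.53389199] x 0.4448677515643737 z 0.15040559817965857 0.16469269175463455
scene 0.19 89 y [252.57778962 282.64414012 303.2950448 ] x 0.4452532140692573 z 0.19064895789720557 0.20494688652802165
scene 0.205 31 y [259.29133579 290.80933281 300.50120159] x 0.4457135740834512 z 0.20536748756174278 0.21485992693957293
scene 0.215 34 y [256.90468592 289.24953964 299.53504669] x 0.44551825615219687 z 0.2154155459189908 0.22497718251571214
scene 0.225 85 y [251.65579017 280.25953745 299.87206428] x 0.444607391609397 z 0.2251543287898693 0.23592481171546362
scene pad 471 [[431.56453639 245.92648745  60.06925278]
 [454.95354147 301.67917438 118.7263951 ]]
```

View pics/s6c.png

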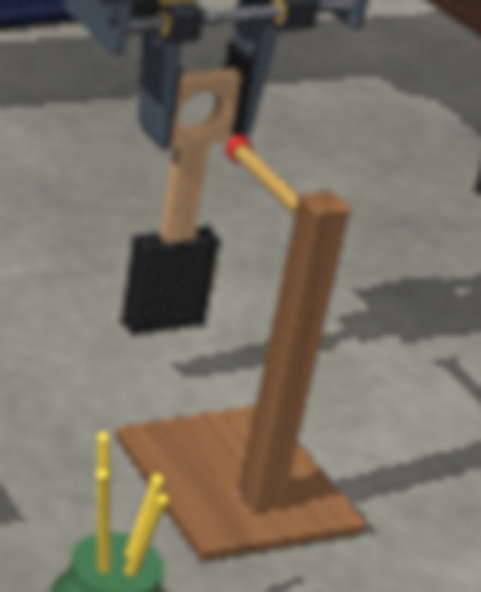

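The crop shows the eye at (198,107) facing the knob at (237,147), with the paddle hanging straight. The wrist numbers put the eye within 1 mm of the peg axis. Advancing over the knob.

>>> step_arm:
  increments:
    - [[30,5,-0.4,0,0,0,0],[30,13,-0.4,0,0,0,0],[30,22,-0.4,0,0,0,0],[30,31,-0.4,0,0,0,0],[30,38,-0.4,0,0,0,0],[30,44,-0.4,0,0,0,0],[30,49,-0.4,0,0,0,0],[30,54,-0.4,0,0,0,0],[30,59,-0.4,0,0,0,0],[30,64,-0.4,0,0,0,0],[30,69,-0.4,0,0,0,0],[30,74,-0.4,0,0,0,0]]

```text
time: 19.05
position: [0.5143, 0.2751, 0.2182]
orientation: [[1.0, -0.023, 0.0], [-0.023, -1.0, 0.0], [0.0, -0.0, -1.0]]
contact_force: [-0.2, 0.0, -1.3]
gripper_width: 0.0456
grasp_force: 40.0
```

```bash
python3 - <<'E'
from h import *
grab('wrist','w7');grab('scene','s7')
s=telemetry.read_state();print(s['time'],s['position'],s['contact_force'],s['moment'])
a=cv2.imread('pics/w7.png')[60:360,130:430];b=cv2.imread('pics/s7.png')[120:220,370:470]
cv2.imwrite('pics/m7.png',np.hstack([cv2.resize(a,(390,390)),cv2.resize(b,(390,390),interpolation=cv2.INTER_CUBIC)]))
E
```

```text
19.15 [0.51463614 0.27510519 0.21809999] [ 1.27338066  0.2937914  -1.09269527] [ 0.05036887  0.185069   -0.01606107]
```

View pics/m7.png

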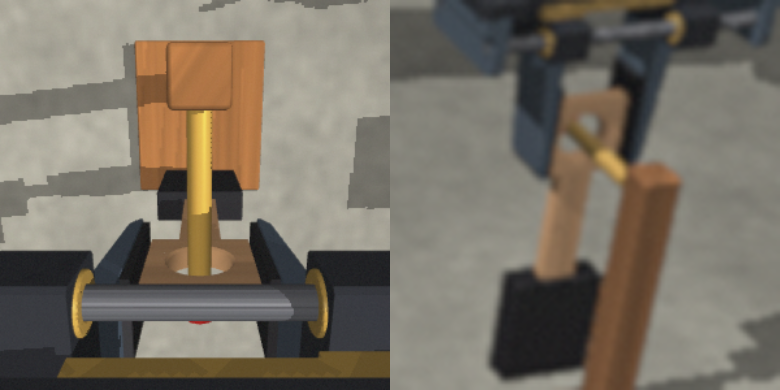

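The peg runs through the eye, with the knob now behind the paddle and no contact force. I advance to the middle of the peg, then lower until the eye touches.

>>> step_arm:
  increments:
    - [[30,6,0,0,0,0,0],[30,13,0,0,0,0,0],[30,20,0,0,0,0,0],[30,26,0,0,0,0,0],[30,26,0,1.5,0,0,0],[30,26,0,3,0,0,0],[30,26,0,4.5,0,0,0],[30,26,0,6,0,0,0],[30,26,0,7,0,0,0],[30,26,0,7.5,0,0,0],[30,26,0,7.5,0,0,0]]

```text
time: 20.25
position: [0.5399, 0.2745, 0.2107]
orientation: [[1.0, -0.023, 0.0], [-0.023, -1.0, -0.0], [0.0, 0.0, -1.0]]
contact_force: [-1.0, -0.1, -2.1]
gripper_width: 0.0454
grasp_force: 40.0
```

>>> step_arm:
  increments:
    - [[30,0,0,0.5,0,0,0],[30,0,0,1,0,0,0],[30,0,0,1,0,0,0]]

```text
time: 20.55
position: [0.5399, 0.2745, 0.2096]
orientation: [[1.0, -0.023, 0.0], [-0.023, -1.0, -0.0], [0.0, 0.0, -1.0]]
contact_force: [-0.2, 0.6, -1.6]
gripper_width: 0.0459
grasp_force: 40.0
```

>>> step_arm:
  increments:
    - [[30,0,0,0.5,0,0,0],[30,0,0,1,0,0,0],[30,0,0,1,0,0,0]]

```text
time: 20.85
position: [0.54, 0.2745, 0.2086]
orientation: [[1.0, -0.023, 0.0], [-0.023, -1.0, 0.0], [0.0, -0.0, -1.0]]
contact_force: [-0.1, -0.1, -2.4]
gripper_width: 0.0458
grasp_force: 40.0
```

>>> step_arm:
  increments:
    - [[30,0,0,0.5,0,0,0],[30,0,0,1,0,0,0],[30,0,0,1,0,0,0]]

```text
time: 21.15
position: [0.54, 0.2745, 0.2084]
orientation: [[1.0, -0.023, 0.001], [-0.023, -1.0, 0.0], [0.001, -0.0, -1.0]]
contact_force: [-1.9, -0.9, 3.6]
gripper_width: 0.0457
grasp_force: 40.0
```

Contact felt: the eye is on the peg. Opening, then straight up.

>>> step_arm:
  increments:
    - [[91,0,0,0,0,0,0],[91,0,0,0,0,0,0],[91,0,0,0,0,0,0],[91,0,0,0,0,0,0],[91,0,0,0,0,0,0],[91,0,0,0,0,0,0],[91,0,0,0,0,0,0],[91,0,0,0,0,0,0],[91,0,0,0,0,0,0]]

```text
time: 22.05
position: [0.54, 0.2745, 0.2077]
orientation: [[1.0, -0.023, 0.0], [-0.023, -1.0, 0.0], [0.0, -0.0, -1.0]]
contact_force: [1.0, -0.7, -0.0]
gripper_width: 0.0912
grasp_force: 0.0
```

>>> step_arm:
  increments:
    - [[91,0,0,-10,0,0,0],[91,0,0,-25,0,0,0],[91,0,0,-45,0,0,0],[91,0,0,-70,0,0,0],[91,0,0,-95,0,0,0],[91,0,0,-120,0,0,0],[91,0,0,-120,0,0,0],[91,0,0,-120,0,0,0],[91,0,0,-120,0,0,0],[91,0,0,-120,0,0,0],[91,0,0,-120,0,0,0],[91,0,0,-120,0,0,0]]

```text
time: 23.25
position: [0.5399, 0.2744, 0.3271]
orientation: [[1.0, -0.023, -0.001], [-0.023, -1.0, -0.001], [-0.001, 0.001, -1.0]]
contact_force: [-0.1, -0.6, -0.1]
gripper_width: 0.0911
grasp_force: 0.0
```

```bash
python3 - <<'E'
from h import *
s=telemetry.read_state();print(s['time'],s['position'],s['contact_force'])
grab('scene','s8');grab('side','d8')
def ch(t):
  W,p=pts('scene',t);m=(p.max(2)<70)&(abs(W[...,0]-.54)<.04)&(abs(W[...,1]-.275)<.05)&(W[...,2]>.03)&(W[...,2]<.12)
  print(t,m.sum(),np.round(np.percentile(W[m],[1,50,99],axis=0)*1000,1))
  m=(p[...,0].astype(int)-p[...,2]>25)&(abs(W[...,0]-.54)<.02)&(abs(W[...,1]-.275)<.035)&(W[...,2]>.16)&(W[...,2]<.26)
  print('plate',m.sum(),np.round(np.percentile(W[m],[1,50,99],axis=0)*1000,1))
ch('s8')
for i in range(10): grab('scene','tmp')
grab('scene','s9');ch('s9')
# bystanders moved?
for t in('s0','s9'):
  W,p=pts('scene',t)
  for n,c in(('teal',(.72,-.15)),('yel',(.69,.112)),('bottle',(.72,-.015))):
    m=(np.hypot(W[...,0]-c[0],W[...,1]-c[1])<.06)&(W[...,2]>.02); print(t,n,m.sum(),np.round(W[m].mean(0)*1000,1))
a=cv2.imread('pics/s9.png')[110:290,330:480];b=cv2.imread('pics/d8.png')[80:260,190:340]
cv2.imwrite('pics/m9.png',np.hstack([cv2.resize(a,(390,468)),cv2.resize(b,(390,468))]))
E
```

```text
23.25 [0.53985423 0.27441687 0.32705035] [-0.12606479 -0.57495004 -0.05146611]
s8 470 [[535.6 244.4  40.9]
 [549.8 260.4  77.9]
 [553.2 284.6 108.8]]
plate 417 [[535.2 249.6 161.5]
 [545.  269.  203.5]
 [556.7 294.9 224.3]]
s9 470 [[535.6 244.5  41.1]
 [549.9 259.5  77.7]
 [553.5 284.3 108.5]]
plate 420 [[534.9 249.8 160.7]
 [544.6 269.4 203.8]
 [556.2 295.1 224.4]]
s0 teal 1574 [ 732.6 -145.2   70. ]
s0 yel 1339 [704.7 114.7  68.8]
s0 bottle 2161 [734.  -13.3 118.7]
s9 teal 1576 [ 732.6 -145.1   70. ]
s9 yel 1341 [704.7 114.6  68.9]
s9 bottle 1951 [741.6 -13.1  96.1]
```

View pics/m9.png

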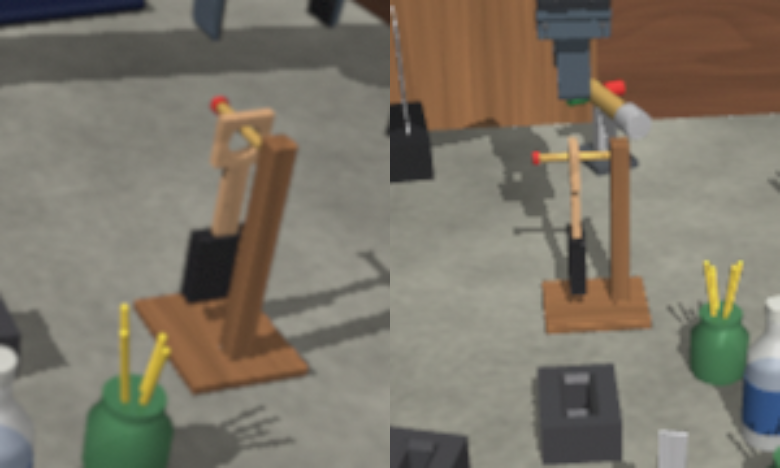

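The picture shows the paddle hanging by its eye on the peg between knob and upright, straight and unchanged over half a second. The jars' positions haven't changed, and the gripper is well clear above. The bottle's points differ only because the gripper was over that area in the first frame, and the arm never went near it.

```bash
python3 -c "
from plant import r
print(r.close_job())"
```

```text
the job is handed in; nothing more can be done
None
```

The paddle was set down on the bottom of the bench block's slot and released, then retaken by the eye's narrow edges. It now hangs straight and still on the peg past the red knob, and the job was handed in at about 24 s with the jars and bottle left untouched.

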